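# Dip-check a gear unit and hold the rod level to be read

## Robot

A 6-joint arm with a two-finger parallel gripper is mounted at the origin on the work surface; the furniture and walls round the work are solid. World frame = base frame: x ahead of the robot, y to its left, z up, the work surface at z = 0. Lengths are in m, angles in degrees, forces in N, time in s.
With the tool pointing down it reaches from about 0.25 to 0.725 m from the base axis. Payload 9.7 kg.
Tool frame: the origin (TCP) lies midway between the tips of the shut fingers; the grasp point (between the pads) lies bot.grasp_offset behind it (bot.grasp_offset is the distance from the TCP to the grasp point, in m); x points along the fingers, y is the direction in which the jaws open and shut, and the axes are right-handed (so a half turn about x gives the same grasp; the last joint's range is limited). The gripper opens to 85 mm and grips with 20 to 120 N. Pads are 22 mm wide; open, the fingers measure 114 mm over their backs; the gripper's body (76 mm by 85 mm) begins 54 mm behind the grasp point. The pads swing forward as they close: fully open they stand 13 mm farther back than shut.
Start: joints at [76.776, 4.979, 10.078, 95.1, 0, 90], TCP at [0.126, 0.535, 0.231] pointing down, gripper open.
Joint ranges: [-179.16, 179.16], [-48.56, 103.87], [-65.8, 70.77], [-126.05, 130.52], [-82.76, 87.17], [-180, 180]. Speed limits (degrees/s): [127.2, 127.2, 147.25, 180, 180, 180].

## Interface

Orientations are given as [roll, pitch, yaw] about the fixed x, y, z axes, in that order (R = Rz(yaw) Ry(pitch) Rx(roll)).
In Python, from workcell import status, camera, bot gives the robot as it stands.
- The arm moves only by the shell command python3 -m jog 'ROWS' [OPENING] [FORCE]. ROWS is text: rows parted by semicolons, each of 4 numbers parted by spaces: the shift along the tool's x, y, z in mm, then the turn about the tool's x in degrees. A call has exactly 8 rows; each row is the pose to reach, as a shift and turn from the pose commanded when the call began, along the tool's axes at that moment; what a row does not reach only later rows make up. A row lasts 1/8 s, in which the tool goes at most 62.5 mm and 10.7 degrees, less where a joint would pass 70% of its speed; a pose out of reach is approached as far as the arm can. A call with a gripper value outside its range is refused whole. OPENING is the opening, from 0 (shut) to 1 (fully open), set as the call begins (- or left out, the last holds). The fingers move at their own pace and stop on an object; FORCE is the grip in N (left out, the last holds). Time passes only in rows, so rows that repeat a pose let the fingers close, or fill a call up. It gives the time, the measured TCP pose, the force and the opening at its end, in the units of the state.
- status.get_obs(): the state, without advancing time (a new reading comes with each control period).
- camera(name): name is "scene" or "top" or "wrist"; returns a dict with "color" (384x512x3 uint8, red, green, blue), "vfov" (degrees; the focal length in pixels is half the picture's height over the tangent of half this angle, whatever the lens; pixels are square), "cx", "cy" (the principal point, pixels), "D" ([k1, k2, p1, p2, k3] as OpenCV has them; the pictures are not rectified), "rvec" (rotation vector, rad) and "tvec" (3), from world to camera coordinates, as OpenCV has them. Camera axes: x right, y down, z forward; pixel columns grow to the right and rows downward; lengths in m; the calibration is good to about 2 mm. A picture is of the moment at which its call begins. There is no depth.
- bot.job_done(): hands the job in, once; it reports no verdict.
The state is a dict: "time": time; "q": joint angles; "qd": joint speeds; "joint_efforts": joint torques, N m; "ee_pos": TCP position; "tcp_rot": TCP orientation; "wrist_force": force on the tool from outside, world axes, zero at the start; "torque": the same for the moment, N m; "opening": finger opening in m.
Only numpy, scipy, OpenCV 4.12 (cv2) and the standard library are available. Lean on these libraries where they do the work, as an engineer would, in place of code of your own. Each camera call takes 0.05 s, during which the arm holds its last target. There are 200 camera calls.

## Task

Check the gear unit's level with its dip rod: lift the wiped rod off its wire rest, push it gently down the leaning guide tube until its collar is fully home on the tube mouth, then draw it right out. Finish holding the rod level and still with its tip above the drip tray, more than 15 cm over the desk, so that the tip can be read; do not put it down or let go, and leave the other things on the desk where they are.

Things in the scene. Friction and masses are not known exactly. Their poses are not given: they have to be found in the camera images.
- rod_grip (a point): Middle of the orange round handle of the dip rod: 18 mm in diameter, 65 mm long, 33 mm of it on each side of this point. +z runs along the rod from tip to handle. At the start the rod lies in two open wire forks, sloping 25 degrees, tip low and away from the robot, handle high and towards it, about 0.135 m above the desk; it lifts straight up out of the forks; nothing stands beside the handle.
- rod_tip (a point): Centre of the dip rod's tip, 155 mm from rod_grip. Axes as for rod_grip.
- rod_collar (a point): Centre of the face of the black collar that looks to the tip (115 mm from the tip, 40 mm from rod_grip). Fully home, this face sits on the rim of the tube. Axes as for rod_grip.
- guide_tube: Steel guide tube on the gear unit (stands fast), leaning 35 degrees from upright. Origin: centre of the mouth, in the plane of the rim (24 mm outside), 0.152 m above the desk. +z runs along the tube out of the mouth: the rod goes in along -z. A funnel 20 mm wide narrows to an 11 mm bore 12 mm down; from 50 mm down the housing is hollow, with room for the 115 mm of rod below the collar.
- gear_unit: Dark grey-green gear unit, a cast housing of about 130 x 120 mm and 105 mm high, standing fast on the desk. A shaft stub sticks out to -y (88 mm from the middle). Origin: centre of its underside. Axes: -x is its front, to which the guide tube leans; +z up.
- drip_tray: Shallow steel tray 200 x 90 mm with a 20 mm rim, standing fast on the desk, with the rod's wire rest (two forks, up to 0.125 m above the desk) in it. Origin: centre of its underside. Axes: +x along its length, away from the handle end (the rod's tip points to +x at the start), +y across it, +z up.
- label_roll: White roll of labels, 72 mm in diameter, 30 mm high, on the desk; leave it alone. Origin: centre of its underside.
- tape_roll: Brown roll of packing tape, 94 mm in diameter, 48 mm high, on the desk; leave it alone. Origin: centre of its underside.
- note_pad: Yellow block of notes 76 x 76 x 22 mm on the desk; leave it alone. Origin: centre of its underside.
- dip_rod: The dip rod: stiff, straight, the same all round, about 0.07 kg, 188 mm long: a steel rod 7 mm in diameter with a rounded tip, a black collar 26 mm in diameter and 8 mm thick (115 to 123 mm from the tip), then the orange handle. Origin at its tip, +z along the rod to the handle.

How it is judged (in metres and radians):
On the way, in this order (a step that is already met when the one before it is completed fails the run):
1. the rod is in the guide tube with its collar fully home on the mouth (distance between rod_collar and guide_tube below 0.006 m and z of rod_collar in the frame of guide_tube below 0.0035 m and angle between the z axis of dip_rod and the z axis of guide_tube, either way round below 0.15 rad), for 0.2 s.
2. the rod is drawn right out of the tube (z of rod_tip in the frame of guide_tube above 0.01 m), for 0.1 s.
At the end, for the whole second after the job is handed in: The rod, pushed home and drawn out before, is held in the fingers and still, level to within 8 degrees, its tip above the drip tray (inside the tray's outline seen from above), tip and handle more than 0.15 m above the desk, touching neither tray nor gear unit (angle between dip_rod's own z axis and vertical between 1.43 and 1.71 rad and x of rod_tip in the frame of drip_tray between -0.1 and 0.1 m and y of rod_tip in the frame of drip_tray between -0.045 and 0.045 m and height (world z) of each of rod_tip, rod_grip above 0.15 m and contact force between the fingers and dip_rod above 1 N and contact force between dip_rod and drip_tray below 0.05 N and contact force between dip_rod and gear_unit below 0.05 N and linear speed of dip_rod below 0.02 m/s and angular speed of dip_rod below 0.15 rad/s); the arm keeps its last pose, push and grip.
It fails at once if the rod is forced against the gear unit or its tube (more than 40 N) (contact force between dip_rod and gear_unit above 40 N).
It fails at once if another thing on the desk is pushed away (more than 20 mm) (distance of any of label_roll, tape_roll, note_pad from where it was at the start of the episode above 0.02 m).
It also fails if it takes over 58 s, if anything falls off the work surface, if the arm or the gripper's body presses on something with over 40 N, if the wrist force passes 120 N, or if a joint passes its speed limit or range.

## Working session

There is one attempt and no reset: what is moved stays moved. The work goes in short steps, Python scripts to look and compute and a shell command to move; the robot and the scene stay as the last step left them, time stands still between calls to the robot, and variables do not carry over. Pictures are saved under pics/ and viewed, about 8 in all and at most 12, crops included, and the job is handed in when it is done.

```bash
mkdir -p pics; ls; cat > h.py <<'E'
import numpy as np, cv2
from workcell import status, camera, bot
from scipy.spatial.transform import Rotation as R
def K(c):
    f=192/np.tan(np.radians(c["vfov"])/2); return np.array([[f,0,c["cx"]],[0,f,c["cy"]],[0,0,1.]])
def ray(c,uv):
    p=cv2.undistortPoints(np.array(uv,float).reshape(-1,1,2),K(c),np.array(c["D"],float)).reshape(-1,2)
    Rm=cv2.Rodrigues(np.array(c["rvec"],float))[0]; t=np.array(c["tvec"],float).ravel()
    d=np.c_[p,np.ones(len(p))]@Rm; d/=np.linalg.norm(d,axis=1)[:,None]
    return -Rm.T@t, d
def plane(c,uv,z):
    o,d=ray(c,uv); return o+d*((z-o[2])/d[:,2])[:,None]
def tri(c1,u1,c2,u2):
    A=np.zeros((3,3));b=np.zeros(3)
    L=[]
    for c,u in((c1,u1),(c2,u2)):
        o,d=ray(c,[u]);P=np.eye(3)-np.outer(d[0],d[0]);A+=P;b+=P@o;L.append((o,d[0],P))
    x=np.linalg.solve(A,b); return x,[np.linalg.norm(P@(x-o)) for o,d,P in L]
def proj(c,X):
    return cv2.projectPoints(np.array(X,float).reshape(-1,3),np.array(c["rvec"],float),np.array(c["tvec"],float),K(c),np.array(c["D"],float))[0].reshape(-1,2)
E
python3 - <<'E'
from h import *
import pickle
C={n:camera(n) for n in("scene","top","wrist")}
pickle.dump(C,open("c0.pkl","wb"))
for n,c in C.items():
    print(n,c["vfov"],c["cx"],c["cy"],ray(c,[[256,192]]))
    cv2.imwrite(f"pics/{n}0.png",cv2.resize(c["color"][:,:,::-1],(800,600)) )
s=status.get_obs();print(s,bot.grasp_offset)
E
```

```text
pics
scene 57.95238989222718 253.33906632748958 199.30740033706894 (array([0.24623397, 0.38214956, 0.76426345]), array([[ 0.32608766, -0.61689007, -0.71631939]]))
top 47.627564758793234 261.82888212694075 185.91749612153293 (array([ 0.33051569, -0.1111889 ,  1.06455266]), array([[ 0.16627892, -0.01222908, -0.98600293]]))
wrist 62.145536751381705 248.63574552187066 189.41505131425427 (array([0.06224913, 0.54991964, 0.37376391]), array([[ 0.26482786, -0.03974995, -0.96347607]]))
{'time': 0.15, 'q': array([ 7.67757901e+01,  5.00289610e+00,  1.00437167e+01,  9.50987842e+01,
       -8.06953173e-04,  9.00002330e+01]), 'qd': array([ 0.00962153,  0.06674914,  0.13723161, -0.02998383,  0.02052654,
       -0.0537538 ]), 'joint_efforts': array([ 1.41327700e-04, -5.20763397e+01,  4.65044117e+01,  1.38454145e-02,
       -7.48298191e-06,  7.71865643e-06]), 'ee_pos': array([0.12578253, 0.53524157, 0.23074474]), 'tcp_rot': array([ -89.20216281,   89.94203078, -102.42660535]), 'wrist_force': array([0.85540322, 0.06749625, 0.01095505]), 'torque': array([ 0.0130564 , -0.00858813,  0.00322213]), 'opening': 0.08569070089050558} 0.0187
```

View pics/scene0.png

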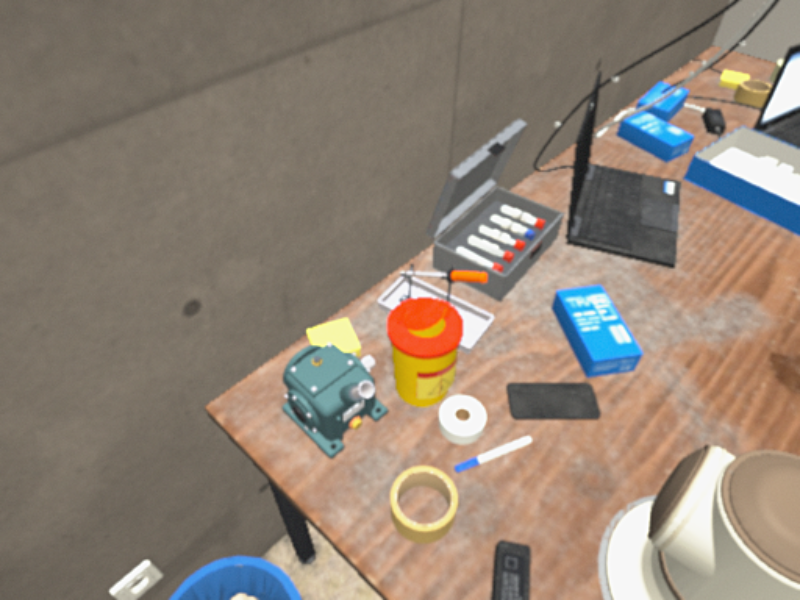

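View pics/top0.png

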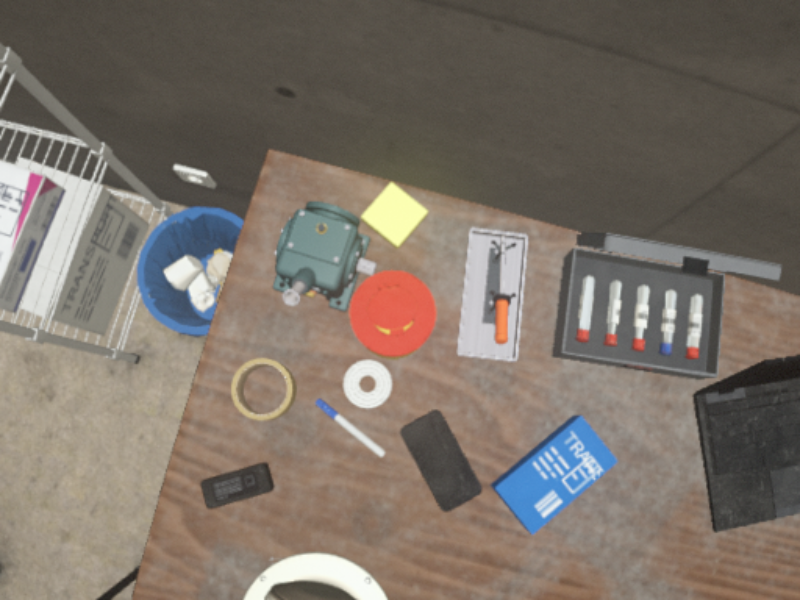

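The scene view shows the rod handle at about (468,276), the tube mouth at (362,388), and a red-lidded can between them. In the top view the handle is at (502,318), the mouth at (291,297), the tray spans x 460–527 and y 229–360, and the can is at (393,313). I'll measure these in both views.

```bash
python3 - <<'E'
from h import *
import pickle
C=pickle.load(open("c0.pkl","rb"))
def mask(c,roi,lo,hi):
    h=cv2.cvtColor(c["color"],cv2.COLOR_RGB2HSV);m=cv2.inRange(h,lo,hi);z=np.zeros_like(m);x0,y0,x1,y1=roi;z[y0:y1,x0:x1]=m[y0:y1,x0:x1];return z
cen={}
for n,roi in(("top",(305,180,340,225)),("scene",(280,165,320,187))):
    c=C[n];m=mask(c,roi,(3,150,120),(16,255,255));p=cv2.findNonZero(m).reshape(-1,2).astype(float)
    r=cv2.minAreaRect(p.astype(np.float32));print(n,len(p),p.mean(0),r)
    cen[n]=p.mean(0); 
    b=cv2.boxPoints(r); 
    e=[(b[i]+b[(i+1)%4])/2 for i in range(4)]
    e=sorted(e,key=lambda q:-np.hypot(*(q-p.mean(0))))[:2];print(e); cen[n+"e"]=sorted(e,key=lambda q:q[1] if n=="top" else -q[0]) 
c1,c2=C["top"],C["scene"]
print("grip",tri(c1,cen["top"],c2,cen["scene"]), plane(c1,[cen["top"]],.135))
t=cen["tope"];s=cen["scenee"]
# top: small y = tip side ; scene: tip side = left (small x)
A=tri(c1,t[1],c2,s[0]);B=tri(c1,t[0],c2,s[1]);print("hi end",A,"lo end",B);d=A[0]-B[0];print(np.linalg.norm(d),d/np.linalg.norm(d),np.degrees(np.arcsin(d[2]/np.linalg.norm(d))),np.degrees(np.arctan2(d[1],d[0])))
def crop(c,x0,y0,x1,y1,f):return cv2.resize(c["color"][y0:y1,x0:x1,::-1],None,fx=f,fy=f,interpolation=cv2.INTER_CUBIC)
cv2.imwrite("pics/crop0.png",np.vstack([np.hstack([crop(c1,165,120,255,210,4),crop(c1,280,140,370,230,4)])[:300],np.hstack([crop(c2,180,210,270,285,4),crop(c2,235,155,325,230,4)])]))
E
```

```text
top 170 [320.64705882 204.72352941] ((321.0, 205.5), (27.0, 6.0), 90.0)
[array([321., 219.], dtype=float32), array([321., 192.], dtype=float32)]
scene 134 [300.88059701 176.47014925] ((303.77996826171875, 175.95997619628906), (10.040916442871094, 31.819807052612305), 81.8698959350586)
[array([319.52997, 173.70998], dtype=float32), array([288.02997, 178.20998], dtype=float32)]
grip (array([ 0.45709664, -0.26310022,  0.1388251 ]), [np.float64(0.0026996130788511648), np.float64(0.002699613078851185)]) [[ 0.46029039 -0.2631868   0.135     ]]
hi end (array([ 0.41553203, -0.25866451,  0.17336042]), [np.float64(0.009658708543813399), np.float64(0.009658708543813411)]) lo end (array([ 0.49199404, -0.26851866,  0.11126809]), [np.float64(0.00035651779522944153), np.float64(0.00035651779522941627)])
0.09898989481489867 [-0.77242234  0.09954704  0.62725921] 38.84820001791169 172.6564027273446
```

View pics/crop0.png

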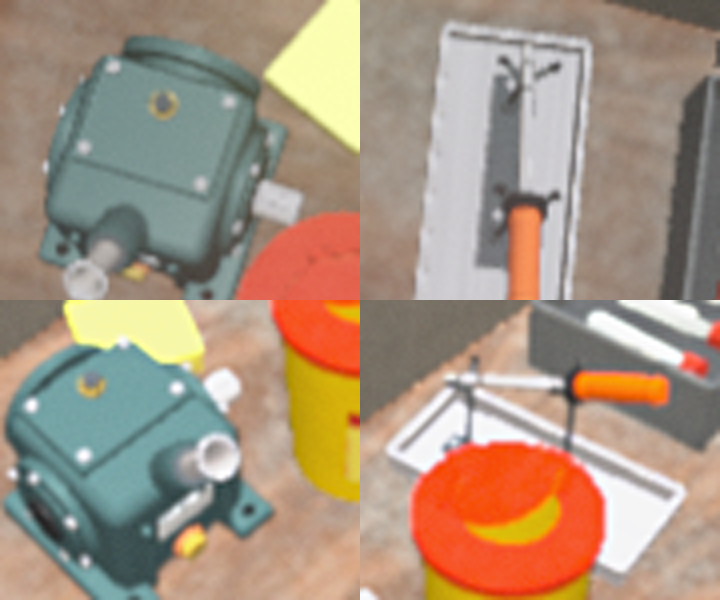

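Crop readings in original pixels: mouth at top (186.2,189.8) and scene (234.2,249.2), rod tip at about top (320.7,151) and scene (257.5,175.8). The earlier scene mask caught a red pen end at right, so I'll limit it to x<313.

```bash
python3 - <<'E'
from h import *
import pickle
C=pickle.load(open("c0.pkl","rb"));c1,c2=C["top"],C["scene"]
def comp(c,roi,lo,hi):
    h=cv2.cvtColor(c["color"],cv2.COLOR_RGB2HSV);m=cv2.inRange(h,lo,hi);z=np.zeros_like(m);x0,y0,x1,y1=roi;z[y0:y1,x0:x1]=m[y0:y1,x0:x1]
    n,l,s,ce=cv2.connectedComponentsWithStats(z);i=1+np.argmax(s[1:,4]);print(s[i],ce[i]);return cv2.findNonZero((l==i).astype(np.uint8)).reshape(-1,2).astype(float)
P=comp(c1,(305,180,340,230),(3,130,90),(18,255,255));S=comp(c2,(285,165,313,187),(3,130,90),(18,255,255))
L=[]
for c,p in((c1,P),(c2,S)):
    m=p.mean(0);u=np.linalg.svd(p-m)[2][0];print(m,u);o,d=ray(c,[m-10*u,m+10*u]);n=np.cross(d[0],d[1]);L.append((n/np.linalg.norm(n),o))
print("grip",tri(c1,P.mean(0),c2,S.mean(0)))
d=np.cross(L[0][0],L[1][0]);d/=np.linalg.norm(d);print("axis",d,"slope",np.degrees(np.arcsin(d[2])),"yaw",np.degrees(np.arctan2(d[1],d[0])))
print("tip",tri(c1,(320.7,151),c2,(257.5,175.8)))
print("collar",tri(c1,(321.75,190.75),c2,(288.5,175.8)))
print("mouth",tri(c1,(186.2,189.8),c2,(234.2,249.2)),plane(c1,[(186.2,189.8)],.152),plane(c2,[(234.2,249.2)],.152))
# tray rim corners (outer) top view crop ->px ; z=.02
tc=[(x*.64,y*.64) for x,y in((470,229),(527,234),(518,360),(458,356))]
T=plane(c1,tc,.02);print(T,T.mean(0),np.linalg.norm(np.diff(T,axis=0),axis=1))
# tube base in top: where tube meets housing crop(120,228)
# gear shaft tip crop(298,205) top, feet holes etc
print("lid",plane(c1,[(393*.64,313*.64),(350*.64,313*.64)],.13), tri(c1,(393*.64,313*.64),c2,(425*.64,327*.64)))
# gear housing top-plate screws in top crop: and scene crop
tp=[(112,65),(229,101),(201,184),(83,147)];sp=[(31,405-300),(123,342-300),(177,387-300),(83,455-300)]
X=[]
for t,s in zip(tp,[sp[0],sp[1],sp[2],sp[3]]):
    X.append(None)
tp=np.array(tp)/4+[165,120];sp=np.array(sp)/4+[180,210]
Xt=plane(c1,tp,.105);Xs=plane(c2,sp,.105);print(Xt);print(Xs)
E
```

```text
[317 191   8  29 207] [320.69565217 205.00966184]
[288 173  24   8 164] [299.47560976 176.5304878 ]
[320.69565217 205.00966184] [-0.00579316  0.99998322]
[299.47560976 176.5304878 ] [0.99726135 0.07395804]
grip (array([ 0.45874085, -0.26306118,  0.13714796]), [np.float64(0.0006350726690664463), np.float64(0.0006350726690664764)])
axis [-0.91343154  0.08664133  0.39766331] slope 23.432181649444875 yaw 174.5815589468383
tip (array([ 0.59503897, -0.27813178,  0.06754077]), [np.float64(0.0038763218919042213), np.float64(0.00387632189190424)])
collar (array([ 0.49247103, -0.26901281,  0.1199723 ]), [np.float64(0.001239734517442065), np.float64(0.0012397345174421166)])
mouth (array([0.48700571, 0.02616008, 0.15037782]), [np.float64(0.001265130845402308), np.float64(0.001265130845402273)]) [[0.48795741 0.02630792 0.152     ]] [[0.48508516 0.02689766 0.152     ]]
[[ 0.62248751 -0.23528266  0.02      ]
 [ 0.6155288  -0.32726234  0.02      ]
 [ 0.41367059 -0.30748284  0.02      ]
 [ 0.41973697 -0.21405216  0.02      ]] [ 0.51785597 -0.27102     0.02      ] [0.09224254 0.20282496 0.09362741]
lid [[ 0.46972775 -0.11315474  0.13      ]
 [ 0.46926506 -0.05343882  0.13      ]] (array([ 0.46579105, -0.11328185,  0.15182453]), [np.float64(0.000699980032103075), np.float64(0.0006999800321029461)])
[[ 0.62094422  0.02238076  0.105     ]
 [ 0.5999365  -0.0453938   0.105     ]
 [ 0.55119987 -0.03060619  0.105     ]
 [ 0.57230726  0.03718115  0.105     ]]
[[ 0.61875433  0.02059902  0.105     ]
 [ 0.59763586 -0.04595642  0.105     ]
 [ 0.55007129 -0.03226894  0.105     ]
 [ 0.57143436  0.0354226   0.105     ]]
```

Both views agree to about 2 mm, and the heights and sizes match the given ones. Next I'll check the tube axis and work out the first approach in tool axes.

```bash
cat >> h.py <<'E'
def go(target,yaw=None):
    """tool-axis shift (mm) and x-turn (deg) to bring grasp point to target, with rod handle pointing to world yaw (jaw y across it)"""
    s=status.get_obs();M=R.from_euler("xyz",s["tcp_rot"],degrees=True).as_matrix()
    g=s["ee_pos"]-bot.grasp_offset*M[:,0]
    out=M.T@(np.array(target)-g)*1000
    print("t",round(s["time"],2),"grasp",g.round(4),"shift",out.round(1),"F",s["wrist_force"].round(1),"open",round(s["opening"],4))
    if yaw is not None:
        a=np.radians(yaw);n=M.T@np.array([-np.sin(a),np.cos(a),0]);t=np.degrees(np.arctan2(n[2],n[1]));print("turn",((t+90)%180-90).round(2))
    return M
E
python3 - <<'E'
from h import *
import pickle
C=pickle.load(open("c0.pkl","rb"));c1,c2=C["top"],C["scene"]
M=go([.4587,-.263,.137],174.3);print(M.round(3))
# tube axis via midlines
N=[]
for c,a,b in((c1,np.array((85,279))/4+[165,120],np.array((121,228))/4+[165,120]),(c2,np.array((217,157))/4+[180,210],np.array((178,165))/4+[180,210])):
    o,d=ray(c,[a,b]);N.append(np.cross(d[0],d[1]))
d=np.cross(*N);d/=np.linalg.norm(d);d*=np.sign(d[2]);print("tube axis",d,"lean",np.degrees(np.arccos(d[2])),"yaw",np.degrees(np.arctan2(d[1],d[0])))
ax=np.array([-np.sin(np.radians(35))*np.cos(np.radians(17)),np.sin(np.radians(35))*np.sin(np.radians(17)),np.cos(np.radians(35))])
m=np.array([.4868,.0263,.152])
for c,o in((c1,[165,120]),(c2,[180,210])):print((proj(c,[m,m-.04*ax])-o)*4)
im=[]
for c in (c1,c2):
    v=cv2.resize(c["color"][:,:,::-1],None,fx=1,fy=1).copy()
    x,y=(165,160) if c is c1 else (205,230)
    f=10;k=cv2.resize(v[y:y+40,x:x+40],None,fx=f,fy=f,interpolation=cv2.INTER_CUBIC)
    p=[(tuple(int(t) for t in ((q-[x,y]+.5)*f))) for q in proj(c,[m,m-.04*ax])]
    cv2.line(k,p[0],p[1],(0,0,255),1)
    im.append(k)
cv2.imwrite("pics/tube.png",np.hstack(im))
E
```

```text
t 0.15 grasp [0.1258 0.5353 0.2494] shift [ 113.2 -700.8  506.7] F [0.9 0.1 0. ] open 0.0857
turn -7.52
[[-0.     0.229  0.973]
 [-0.001  0.973 -0.229]
 [-1.    -0.001  0.   ]]
tube axis [-0.5948274   0.18609856  0.78201515] lean 38.55454766444981 yaw 162.627110353011
[[ 84.74149973 281.34119217]
 [106.67662093 252.42421248]]
[[214.60727273 154.70596231]
 [189.33629821 164.29623881]]
```

View pics/tube.png

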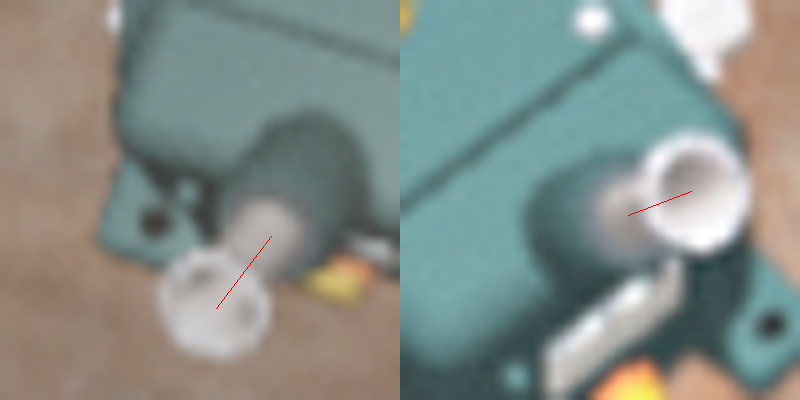

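The predicted axis (lean 35°, yaw 163°) runs along the visible tube in both crops. The mouth centres are at (214,303) and (697,192) in the crop, so mouth position and axis hold. Now the approach.

```bash
python3 -m jog '0 -30 22 -1; 0 -80 58 -2; 0 -130 94 -3; 0 -180 130 -4; 0 -230 166 -5; 0 -280 202 -6; 0 -330 239 -7; 0 -350 253 -7.5' 0.65 20
python3 - <<'E'
from h import *
go([.4587,-.263,.207],174.3)
E
```

```text
time: 1.15
ee_pos: [0.2925, 0.1343, 0.2314]
tcp_rot: [7.8, 90.0, 1.9]
wrist_force: [0.9, -0.4, 0.7]
opening: 0.0553
t 1.15 grasp [0.2925 0.1343 0.2501] shift [  43.2 -378.2  206.1] F [ 0.9 -0.4  0.7] open 0.0553
turn -0.2
```

```bash
python3 -m jog '0 -50 27 0; 0 -105 57 0; 0 -160 87 0; 0 -215 117 0; 5 -270 147 0; 12 -325 177 0; 20 -365 199 0; 20 -378 206 -0.2'
python3 - <<'E'
from h import *
import pickle
C={n:camera(n) for n in("top","wrist","scene")};pickle.dump(C,open("c1.pkl","wb"))
M=go([.4587,-.263,.137],174.3);print(M.round(3))
G=np.array([.4587,-.263,.137]);c=C["wrist"]
h=cv2.cvtColor(c["color"],cv2.COLOR_RGB2HSV);m=cv2.inRange(h,(3,130,90),(18,255,255))
n,l,s,ce=cv2.connectedComponentsWithStats(m);print(s[1:][s[1:,4]>50],proj(c,[G]))
cv2.imwrite("pics/w1.png",c["color"][:,:,::-1])
E
```

```text
time: 2.15
ee_pos: [0.4593, -0.2618, 0.2095]
tcp_rot: [158.5, 89.8, 152.9]
wrist_force: [0.2, 0.0, 0.5]
opening: 0.0555
t 2.3 grasp [ 0.4591 -0.2596  0.2299] shift [92.9 -3.5 -0. ] F [0.4 0.4 0.8] open 0.0552
turn 0.15
[[-0.001  0.097  0.995]
 [ 0.001  0.995 -0.097]
 [-1.     0.001 -0.001]]
[[  380   107   132   171 16834]
 [  360   112    74    81   344]
 [  230   154    28    83  1932]
 [    8   163    23    19   358]
 [   50   166    22    19   341]
 [   96   167    16     5    57]
 [   96   173    19    14   208]] [[247.56983398 198.45897001]]
```

View pics/w1.png

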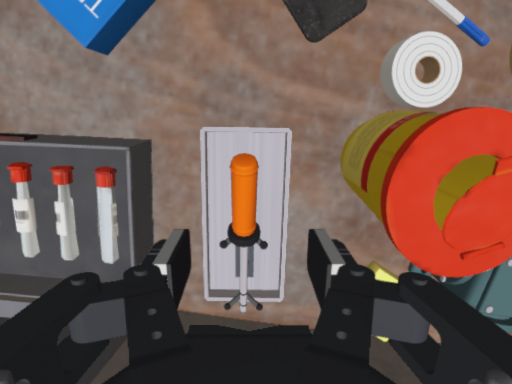

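The wrist picture shows the handle at (244,195), midway between the open fingers and about 3–4 mm to the −y side, which agrees with the computed shift. Going down to grasp.

```bash
python3 -m jog '5 -2 0 0; 20 -4 0 0; 40 -4 0 0; 60 -4 0 0; 78 -4 0 0; 90 -4 0 0; 95 -4 0 0; 95 -4 0 0'
python3 -m jog '0 0 0 0; 0 0 0 0; 0 0 0 0; 0 0 0 0; 0 0 0 0; 0 0 0 0; 0 0 0 0; 0 0 0 0' 0 30
python3 - <<'E'
from h import *
go([.4587,-.263,.137],174.3)
E
```

```text
time: 3.3
ee_pos: [0.459, -0.2638, 0.1164]
tcp_rot: [-23.0, 90.0, -28.5]
wrist_force: [-0.9, 0.1, 0.4]
opening: 0.0551
time: 4.3
ee_pos: [0.459, -0.264, 0.1165]
tcp_rot: [-58.2, 90.0, -63.8]
wrist_force: [-1.8, -3.8, 6.0]
opening: 0.017
t 4.3 grasp [ 0.459  -0.264   0.1352] shift [-1.8  1.  -0.4] F [-1.8 -3.8  6. ] open 0.017
turn 0.17
```

```bash
python3 -m jog '-5 0 0 0; -20 0 0 0; -45 0 0 0; -75 0 0 0; -105 0 0 0; -125 0 0 0; -135 0 0 0; -135 0 0 0'
cat >> h.py <<'E'
def rod(save=None):
    """rod grip/slope from top+scene views: orange handle near the grasp point"""
    C={n:camera(n) for n in("top","scene")};s=status.get_obs();M=R.from_euler("xyz",s["tcp_rot"],degrees=True).as_matrix();g=s["ee_pos"]-bot.grasp_offset*M[:,0]
    N=[];ms=[]
    for n,c in C.items():
        h=cv2.cvtColor(c["color"],cv2.COLOR_RGB2HSV);m=cv2.inRange(h,(6,150,90),(18,255,255))
        p=proj(c,[g])[0];k,l,st,ce=cv2.connectedComponentsWithStats(m)
        i=min((i for i in range(1,k) if st[i,4]>15),key=lambda i:np.hypot(*(ce[i]-p)));q=cv2.findNonZero((l==i).astype(np.uint8)).reshape(-1,2).astype(float)
        mm=q.mean(0);u=np.linalg.svd(q-mm)[2][0];print(n,"exp",p.round(1),"got",mm.round(1),st[i],"dir",u.round(3))
        o,d=ray(c,[mm-8*u,mm+8*u]);N.append(np.cross(*d));ms.append(mm)
        if save:cv2.imwrite(f"pics/{save}_{n}.png",c["color"][:,:,::-1])
    d=np.cross(*N);d/=np.linalg.norm(d);d*=-np.sign(d[0]);print("tri",tri(C["top"],ms[0],C["scene"],ms[1]),"slope",np.degrees(np.arcsin(d[2])),"yaw",np.degrees(np.arctan2(d[1],d[0])))
    return C,g
E
python3 - <<'E'
from h import *
C,g=rod("lift")
go([.4587,-.263,.137],174.3)
c=C["scene"];p=proj(c,[g])[0].astype(int);x=max(p[0]-100,0);y=max(p[1]-75,0)
a=cv2.resize(c["color"][y:y+150,x:x+200,::-1],(400,300));c=C["top"];p=proj(c,[g])[0].astype(int);x=max(p[0]-100,0);y=max(p[1]-75,0)
b=cv2.resize(c["color"][y:y+150,x:x+200,::-1],(400,300));cv2.imwrite("pics/lift.png",np.hstack([a,b]))
E
```

```text
time: 5.3
ee_pos: [0.4591, -0.2638, 0.2517]
tcp_rot: [-4.6, 90.0, -10.1]
wrist_force: [0.4, -0.6, -1.3]
opening: 0.0171
top exp [332.3 195.6] got [260.9 208.2] [257 205   8   7  25] dir [-0.789  0.614]
scene exp [304.8 135.5] got [312.4 135.1] [308 131  11   9  74] dir [ 1.    -0.015]
tri (array([ 0.41044664, -0.12958014,  0.37758834]), [np.float64(0.00994814995174737), np.float64(0.0099481499517471)]) slope 36.03358627354506 yaw 132.0772344342257
t 5.4 grasp [ 0.4588 -0.2637  0.2692] shift [132.2   0.6  -0. ] F [-0.4 -0.1 -0.5] open 0.017
turn 0.18
```

View pics/lift.png

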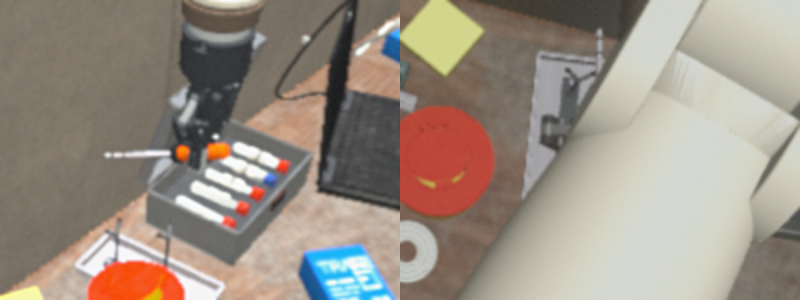

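The rod came out cleanly and is held (scene crop: tip at (107,155), handle to (230,150)); the arm hides the top view. I'll get the slope from the scene view by casting onto the rod's known vertical plane.

```bash
cat >> h.py <<'E'
MOUTH=np.array([.4868,.0263,.152]);YAW=163.
def hdir(th,yaw=YAW):
    y=np.radians(yaw);t=np.radians(th);return np.array([np.cos(t)*np.cos(y),np.cos(t)*np.sin(y),np.sin(t)])
AX=hdir(55)
def vplane(c,uv,g,yaw):
    o,d=ray(c,[uv]);y=np.radians(yaw);n=np.array([-np.sin(y),np.cos(y),0]);return o+d[0]*(n@(g-o))/(n@d[0])
def slope(c,tip,g,yaw):
    X=vplane(c,tip,g,yaw);v=g-X;print("tip",X.round(4),"len",np.linalg.norm(v).round(4),"slope",np.degrees(np.arcsin(v[2]/np.linalg.norm(v))).round(2))
    return X
E
python3 - <<'E'
from h import *
import pickle
C=pickle.load(open("c1.pkl","rb"));c=C["scene"]
g=np.array([.4588,-.2637,.2692])
slope(c,(257.3,137.3),g,174.3);slope(c,(318.8,134.8),g,174.3)
t=MOUTH+.025*AX+.155*hdir(25);print(t)
go(t,163)
E
```

```text
tip [ 0.5925 -0.277   0.2069] len 0.1481 slope 24.86
tip [ 0.4247 -0.2603  0.2854] len 0.0379 slope -25.34
[0.33874765 0.07156414 0.23798463]
t 5.4 grasp [ 0.4588 -0.2637  0.2692] shift [  31.6  322.1 -151.7] F [-0.4 -0.1 -0.5] open 0.017
turn 11.48
```

```bash
python3 -m jog '0 25 -12 1; 0 70 -33 3; 0 125 -59 5; 0 180 -85 7; 0 235 -111 9; 5 285 -134 10.5; 15 315 -148 11.5; 20 322 -152 11.5'
python3 - <<'E'
from h import *
import pickle
c=camera("scene");g=(MOUTH+.025*AX+.15*hdir(25));M=go(g,163);pickle.dump(c,open("c2.pkl","wb"))
s=status.get_obs();g=s["ee_pos"]-bot.grasp_offset*M[:,0]
tip=g-.15*hdir(25);print(tip,proj(c,[tip,g,MOUTH]))
p=proj(c,[tip])[0].astype(int);x,y=p[0]-40,p[1]-40;print(x,y)
cv2.imwrite("pics/pre.png",cv2.resize(c["color"][y:y+100,x:x+130,::-1],None,fx=6,fy=6,interpolation=cv2.INTER_CUBIC))
E
```

```text
time: 6.4
ee_pos: [0.3376, 0.0726, 0.2302]
tcp_rot: [-162.2, 89.9, -179.1]
wrist_force: [0.0, -1.0, -1.3]
opening: 0.0171
t 6.45 grasp [0.3377 0.0724 0.2486] shift [12.7 -0.5  5.8] F [ 0.9 -0.3 -1.1] open 0.0171
turn 0.12
[0.46769247 0.0326489  0.18522683] [[239.47666359 245.22959926]
 [292.55130984 270.20620771]
 [233.65181818 248.67649058]]
199 205
```

View pics/pre.png

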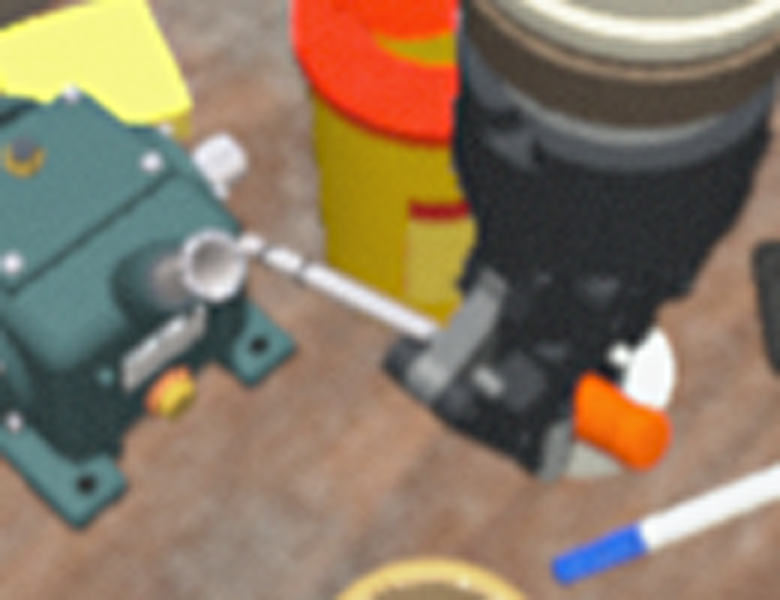

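The tip is at crop (245,240), which is (239.4,244.6) in the full picture against (239.5,245.2) predicted with 150 mm from grasp to tip. The mouth matches too. Tool x can't be tilted, so I'll let the funnel turn the rod in a light grip from 25° to 55°. Computing the entry and arc shifts.

```bash
cat > plan.py <<'E'
from h import *
import sys
# args: depth(mm):slope pairs
L=.15
M=go(MOUTH)
s=status.get_obs();g=s["ee_pos"]-bot.grasp_offset*M[:,0]
for a in sys.argv[1:]:
    d,th=map(float,a.split(":"));print(a,(M.T@(MOUTH-d/1000*AX+L*hdir(th)-g)*1000).round(1))
E
python3 plan.py -15:25 -5:25 6:25 7:30 7:35 7:40 7:45 7:50 8:55
```

```text
t 6.45 grasp [0.3377 0.0724 0.2486] shift [ 96.4  -0.8 156.2] F [ 0.9 -0.3 -1.1] open 0.0171
-15:25 [20.9 -0.5 11.6]
-5:25 [29.1 -0.5 17.3]
6:25 [38.1 -0.5 23.6]
7:30 [27.3 -0.5 30.2]
7:35 [16.3 -0.6 37.2]
7:40 [ 5.9 -0.6 45.2]
7:45 [-3.8 -0.6 54. ]
7:50 [-12.6  -0.6  63.7]
8:55 [-19.8  -0.6  74.6]
```

```bash
python3 -m jog '7 0 4 0; 14 0 8 0; 21 -0.5 12 0; 26 -0.5 15 0; 30 -0.5 18 0; 34 -0.5 21 0; 38 -0.5 23.5 0; 38 -0.5 23.5 0' - 20
python3 plan.py 6:25 7:30 7:35 7:40
```

```text
time: 7.45
ee_pos: [0.3609, 0.0639, 0.193]
tcp_rot: [-147.1, 90.0, -164.2]
wrist_force: [-0.4, 0.3, -0.9]
opening: 0.0168
t 7.45 grasp [0.3609 0.0639 0.2117] shift [ 59.6   0.9 131.4] F [-0.4  0.3 -0.9] open 0.0168
6:25 [ 1.2  0.8 -1.1]
7:30 [-9.6  0.8  5.5]
7:35 [-20.6   0.8  12.5]
7:40 [-31.    0.8  20.5]
```

```bash
python3 -m jog '-3 0.5 1 0; -6 0.5 3 0; -9.5 0.8 5.5 0; -15 0.8 9 0; -20.5 0.8 12.5 0; -25.5 0.8 16.5 0; -31 0.8 20.5 0; -31 0.8 20.5 0'
python3 - <<'E'
from h import *
import pickle
c=camera("scene");M=go(MOUTH,163)
s=status.get_obs();g=s["ee_pos"]-bot.grasp_offset*M[:,0]
print(proj(c,[g,MOUTH]));x,y=199,190
cv2.imwrite("pics/arc.png",cv2.resize(c["color"][y:y+100,x:x+130,::-1],None,fx=6,fy=6,interpolation=cv2.INTER_CUBIC))
E
```

```text
time: 8.45
ee_pos: [0.3813, 0.0586, 0.2247]
tcp_rot: [21.9, 90.0, 4.9]
wrist_force: [-1.1, 0.6, -1.2]
opening: 0.0169
t 8.5 grasp [0.3811 0.0587 0.2431] shift [ 91.1   0.  110.5] F [-1.6  0.6 -0.8] open 0.017
turn -0.03
[[273.21319245 255.85302074]
 [233.65181818 248.67649058]]
```

View pics/arc.png

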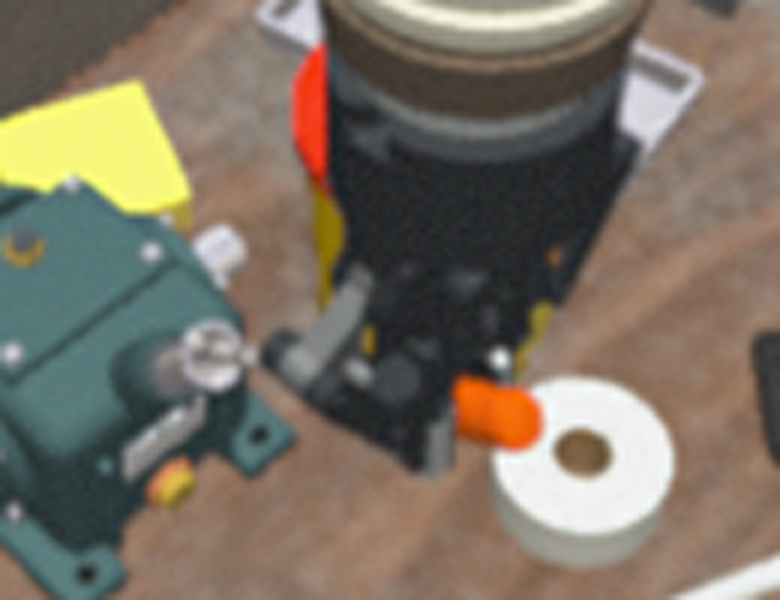

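The rod is in the mouth (crop (205,350)), with the handle end at about (520,420). Checking its slope from the handle end.

```bash
python3 - <<'E'
from h import *
c=camera("scene");M=go(MOUTH,163)
s=status.get_obs();g=s["ee_pos"]-bot.grasp_offset*M[:,0]
for u in((519,418),(523,420)):
    slope(c,(u[0]/6+198.6,u[1]/6+189.6),g,163)
# predicted pixels for slopes
for th in(25,30,35,40):print(th,(proj(c,[g+.038*hdir(th),g-.15*hdir(th)])-[198.6,189.6])*6)
E
python3 plan.py 7:40 8:45 8:50 9:55 10:58
```

```text
t 8.55 grasp [0.381  0.0587 0.243 ] shift [ 91.   -0.  110.7] F [-1.8  0.4 -1. ] open 0.017
turn -0.03
tip [0.3554 0.0665 0.2614] len 0.0324 slope -34.61
tip [0.354 0.067 0.262] len 0.034 slope -34.02
25 [[538.70106833 439.16880675]
 [158.75787766 266.61718863]]
30 [[535.44355245 430.17363718]
 [171.91409791 296.32282002]]
35 [[531.47071685 420.88059225]
 [186.6431323  326.26363595]]
40 [[526.8132274  411.36975592]
 [202.85849603 356.31901804]]
t 8.55 grasp [0.381  0.0587 0.243 ] shift [ 91.   -0.  110.7] F [-1.8  0.4 -1. ] open 0.017
7:40 [ 0.3 -0.1 -0.2]
8:45 [-8.5 -0.1  9.2]
8:50 [-17.4  -0.1  18.9]
9:55 [-24.5  -0.   29.8]
10:58 [-28.   -0.   36.9]
```

It has turned to about 35°, lagging the command by the funnel's slack, with only about 1 N. Continuing.

```bash
python3 -m jog '-4 0 4 0; -8.5 0 9 0; -13 0 14 0; -17.5 0 19 0; -21 0 24.5 0; -24.5 0 30 0; -27 0 35 0; -27 0 35 0'
python3 plan.py 10:57 15:57 20:56 30:55 45:55 60:55 
```

```text
time: 9.55
ee_pos: [0.4147, 0.0483, 0.2513]
tcp_rot: [-49.7, 90.0, -66.8]
wrist_force: [-1.8, -0.6, -1.2]
opening: 0.0168
t 9.55 grasp [0.4147 0.0483 0.27  ] shift [1.18e+02 1.00e-01 7.54e+01] F [-1.8 -0.6 -1.2] open 0.0168
10:57 [ 0.4  0.  -0.5]
15:57 [4.5 0.  2.3]
20:56 [10.  0.  3.]
30:55 [19.7  0.   6.6]
45:55 [32.   0.  15.2]
60:55 [44.2  0.  23.8]
```

```bash
python3 -m jog '1 0 0.5 0; 3 0 1.5 0; 5 0 2.3 0; 7.5 0 2.7 0; 10 0 3.2 0; 12.5 0 4 0; 15 0 5 0; 15 0 5 0'
python3 plan.py 25:55 40:55
```

```text
time: 10.55
ee_pos: [0.4191, 0.047, 0.2361]
tcp_rot: [165.3, 90.0, 148.3]
wrist_force: [-0.3, -0.2, -0.9]
opening: 0.017
t 10.55 grasp [0.4191 0.047  0.2548] shift [102.8  -0.   70.8] F [-0.3 -0.2 -0.9] open 0.017
25:55 [ 0.4 -0.  -0.9]
40:55 [12.7 -0.   7.7]
```

```bash
python3 - <<'E'
from h import *
c=camera("scene");M=go(MOUTH,163)
s=status.get_obs();g=s["ee_pos"]-bot.grasp_offset*M[:,0];x,y=199,190
for th in(45,50,55,60):print(th,(proj(c,[g+.038*hdir(th),g-.15*hdir(th)])-[198.6,189.6])*6)
cv2.imwrite("pics/in.png",cv2.resize(c["color"][y:y+100,x:x+130,::-1],None,fx=6,fy=6,interpolation=cv2.INTER_CUBIC))
E
```

```text
t 10.6 grasp [0.4191 0.047  0.255 ] shift [103.   -0.   70.8] F [-0.9  0.7 -1.1] open 0.0169
turn -0.02
45 [[420.98954028 294.47430201]
 [145.60541433 302.18567103]]
50 [[415.1093138  284.8659595 ]
 [164.45474749 331.91387972]]
55 [[408.73066921 275.3392418 ]
 [184.43353891 361.31617277]]
60 [[401.90978153 265.97888814]
 [205.46467491 390.2851539 ]]
```

View pics/in.png

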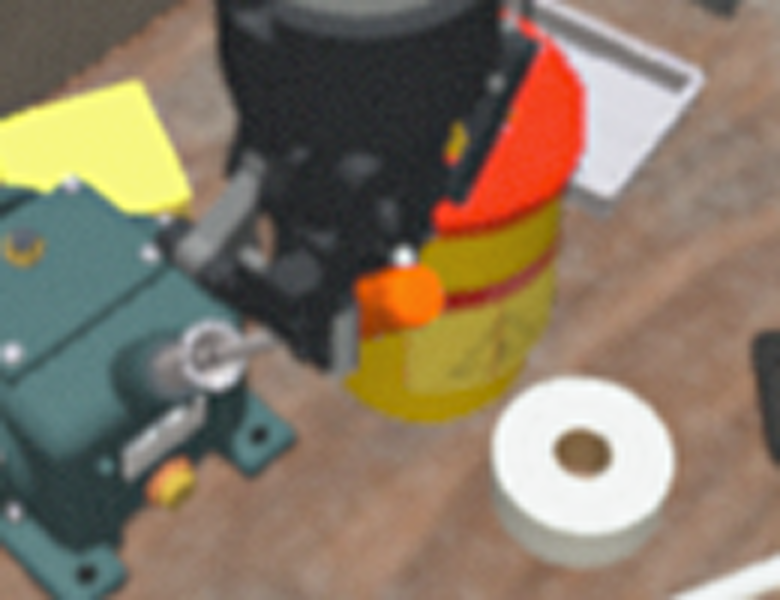

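The rod enters at the mouth centre (210,350), with the handle end at (412,290), close to the 55° prediction of (409,275), and forces are low. Pushing on.

```bash
python3 -m jog '3 0 1 0; 6 0 3 0; 9 0 5 0; 12 0 7 0; 16 0 10 0; 20 0 12.5 0; 24 0 15.5 0; 24 0 15.5 0'
python3 plan.py 55:55 75:55 100:55 115:55
```

```text
time: 11.6
ee_pos: [0.434, 0.0423, 0.2119]
tcp_rot: [-136.7, 90.0, -153.7]
wrist_force: [-0.1, -1.7, -1.4]
opening: 0.0171
t 11.6 grasp [0.434  0.0423 0.2306] shift [78.5  0.2 55.2] F [-0.1 -1.7 -1.4] open 0.0171
55:55 [0.7 0.1 0.7]
75:55 [17.1  0.1 12.2]
100:55 [37.6  0.2 26.6]
115:55 [49.9  0.2 35.2]
```

```bash
python3 -m jog '4 0 3 0; 8 0 6 0; 12.5 0 9 0; 17 0 12 0; 21 0 15 0; 25 0 18 0; 29.5 0 21 0; 29.5 0 21 0'
python3 plan.py 90:55 105:55 110:55 115:55 120:55
```

```text
time: 12.6
ee_pos: [0.4542, 0.0361, 0.1824]
tcp_rot: [-85.8, 90.0, -102.9]
wrist_force: [2.2, -2.1, -0.7]
opening: 0.017
t 12.6 grasp [0.4542 0.0361 0.2011] shift [49.1  0.2 34.1] F [ 2.2 -2.1 -0.7] open 0.017
90:55 [-0.1  0.2 -0.3]
105:55 [12.2  0.2  8.3]
110:55 [16.3  0.2 11.1]
115:55 [20.4  0.2 14. ]
120:55 [24.5  0.2 16.9]
```

```bash
python3 -m jog '3 -0.2 2 0; 6 -0.4 4 0; 9 -0.5 6 0; 11 -0.5 7.5 0; 13 -0.5 9 0; 15 -0.5 10 0; 15 -0.5 10 0; 15 -0.5 10 0'
python3 plan.py 110:55 115:55 120:55
```

```text
time: 13.6
ee_pos: [0.4637, 0.0328, 0.1677]
tcp_rot: [-13.8, 90.0, -30.9]
wrist_force: [3.0, -3.8, 0.5]
opening: 0.0171
t 13.6 grasp [0.4637 0.0328 0.1864] shift [34.5  0.6 24. ] F [ 3.  -3.8  0.5] open 0.0171
110:55 [1.7 0.6 1.1]
115:55 [5.8 0.6 3.9]
120:55 [9.9 0.6 6.8]
```

```bash
python3 -m jog '0.5 -0.5 0.7 0; 1 -1 1.4 0; 1.5 -1 2 0; 2 -1 2.3 0; 2.5 -1 2.7 0; 3 -1 3 0; 3 -1 3 0; 3 -1 3 0'
python3 plan.py 115:55 120:55
```

```text
time: 14.6
ee_pos: [0.4659, 0.0311, 0.1647]
tcp_rot: [172.7, 90.0, 155.7]
wrist_force: [1.0, -0.5, 0.0]
opening: 0.0171
t 14.6 grasp [0.4659 0.0311 0.1834] shift [31.4  1.5 21.4] F [ 1.  -0.5  0. ] open 0.0171
115:55 [2.7 1.5 1.3]
120:55 [6.8 1.5 4.1]
```

```bash
python3 -m jog '0.4 0 0.3 0; 0.8 0 0.6 0; 1.2 0 0.9 0; 1.6 0 1.2 0; 2 0 1.4 0; 2.4 0 1.7 0; 2.4 0 1.7 0; 2.4 0 1.7 0'
python3 plan.py 115:55 120:55
```

```text
time: 15.6
ee_pos: [0.4673, 0.0306, 0.1629]
tcp_rot: [100.1, 90.0, 83.0]
wrist_force: [-1.0, 0.7, 7.0]
opening: 0.0172
t 15.6 grasp [0.4673 0.0306 0.1816] shift [29.6  1.6 19.9] F [-1.   0.7  7. ] open 0.0172
115:55 [ 0.9  1.5 -0.2]
120:55 [5.  1.5 2.7]
```

```bash
python3 -m jog '0.4 0 0.3 0; 0.8 0 0.6 0; 1.2 0 0.9 0; 1.6 0 1.2 0; 2 0 1.4 0; 2 0 1.4 0; 2 0 1.4 0; 2 0 1.4 0'
python3 plan.py 115:55 120:55
```

```text
time: 16.6
ee_pos: [0.4676, 0.0306, 0.1627]
tcp_rot: [124.1, 89.9, 107.1]
wrist_force: [-13.3, 0.5, 22.7]
opening: 0.0167
t 16.6 grasp [0.4676 0.0306 0.1814] shift [29.3  1.5 19.6] F [-13.3   0.5  22.7] open 0.0167
115:55 [ 0.7  1.5 -0.5]
120:55 [4.8 1.5 2.4]
```

The collar has met the rim: 26 N along the axis and the tool stopped, at the expected depth. Looking to confirm it is seated.

```bash
python3 - <<'E'
from h import *
c=camera("scene");M=go(MOUTH,163)
s=status.get_obs();g=s["ee_pos"]-bot.grasp_offset*M[:,0];x,y=205,215
print((proj(c,[MOUTH,MOUTH+.008*AX,MOUTH+.04*AX,MOUTH+.073*AX,g])-[x-.4,y-.4])*10)
cv2.imwrite("pics/home.png",cv2.resize(c["color"][y:y+60,x:x+80,::-1],None,fx=10,fy=10,interpolation=cv2.INTER_CUBIC))
E
```

```text
t 16.65 grasp [0.4676 0.0306 0.1814] shift [29.4  1.5 19.6] F [-12.7   2.   22.7] open 0.0168
turn -0.01
[[290.51818182 340.76490579]
 [303.8817891  335.69298769]
 [360.00514169 314.39061994]
 [422.7788685  290.56065954]
 [354.68057617 310.13431738]]
```

View pics/home.png

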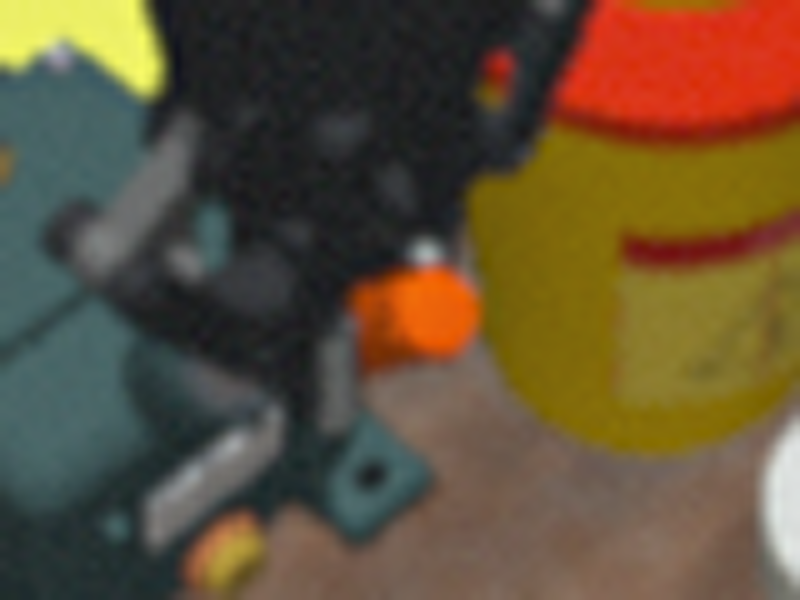

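The handle end is at (438,310), where a rod exactly home would put it at (423,291). It is seated but about 6° too flat, the limit of the bore's slack. I'll swing the grip 3 mm forward and up to square the collar, still pressing.

```bash
python3 -m jog '-0.3 0 0.5 0; -0.6 0 1 0; -0.9 0 1.5 0; -1.2 0 2 0; -1.5 0 2.5 0; -1.5 0 2.5 0; -1.5 0 2.5 0; -1.5 0 2.5 0'
cat > hend.py <<'E'
from h import *
c=camera("scene");M=go(MOUTH,163);s=status.get_obs();g=s["ee_pos"]-bot.grasp_offset*M[:,0]
h=cv2.cvtColor(c["color"],cv2.COLOR_RGB2HSV);m=cv2.inRange(h,(6,150,60),(18,255,255))
k,l,st,ce=cv2.connectedComponentsWithStats(m);p=proj(c,[g])[0]
for i in range(1,k):
    if st[i,4]>12 and np.hypot(*(ce[i]-p))<40:print("orange",st[i],ce[i].round(1))
print("pred end, home slopes 45 50 55 60",[proj(c,[g+.038*hdir(t)])[0].round(1) for t in(45,50,55,60)],"g",p.round(1))
E
python3 hend.py
```

```text
time: 17.65
ee_pos: [0.4681, 0.0304, 0.163]
tcp_rot: [172.6, 89.7, 155.6]
wrist_force: [-20.4, 5.1, 19.0]
opening: 0.017
t 17.7 grasp [0.4682 0.0304 0.1817] shift [29.6  1.5 19.1] F [-20.    5.1  20.1] open 0.0167
turn 0.02
orange [267 229  25  13  58] [279.1 237.5]
orange [240 241  13  11 105] [245.6 245.8]
pred end, home slopes 45 50 55 60 [array([248.9, 245.4]), array([248. , 243.9]), array([247. , 242.5]), array([246. , 241.2])] g [239.9 245.3]
```

The force is 28 N axial and 6 N sideways. The bore (4 mm slack over 38 mm) bounds the tilt below 6.1° (0.107 rad), and the arrest was abrupt at the expected depth, so the collar is home. Now I'll draw it out along the tube axis.

```bash
python3 -m jog '-3 0 -3 0; -10 0 -8 0; -20 0 -15 0; -31 0 -23 0; -44 0 -32 0; -57 0 -41 0; -69 0 -50 0; -74 0 -53 0'
python3 plan.py 20:55 5:55 -20:55
```

```text
time: 18.7
ee_pos: [0.4203, 0.0452, 0.237]
tcp_rot: [24.9, 89.9, 7.9]
wrist_force: [0.2, -0.6, -1.1]
opening: 0.0166
t 18.7 grasp [0.4203 0.0452 0.2557] shift [103.8   1.3  69. ] F [ 0.2 -0.6 -1.1] open 0.0166
20:55 [-2.8  1.4 -5.4]
5:55 [-15.1   1.4 -14. ]
-20:55 [-35.6   1.4 -28.3]
```

```bash
python3 -m jog '-4 0 -4 0; -10 0 -9 0; -17 0 -14 0; -24 0 -19 0; -31 0 -24 0; -36 0 -28 0; -40 0 -31 0; -40 0 -31 0'
python3 hend.py
python3 - <<'E'
from h import *
c=camera("scene");x,y=199,190
s=status.get_obs();M=R.from_euler("xyz",s["tcp_rot"],degrees=True).as_matrix();g=s["ee_pos"]-bot.grasp_offset*M[:,0]
print([(proj(c,[g-.15*hdir(t)])[0]-[198.6,189.6])*6 for t in (45,50,55)])
cv2.imwrite("pics/out.png",cv2.resize(c["color"][y:y+100,x:x+130,::-1],None,fx=6,fy=6,interpolation=cv2.INTER_CUBIC))
E
```

```text
time: 19.7
ee_pos: [0.3909, 0.0541, 0.2762]
tcp_rot: [21.8, 90.0, 4.8]
wrist_force: [0.2, -0.9, -0.6]
opening: 0.0176
t 19.75 grasp [0.391  0.0541 0.2946] shift [142.6   1.5  99.7] F [ 0.5  0.3 -0.5] open 0.0168
turn -0.02
orange [272 217  22  26 222] [281.2 232.7]
pred end, home slopes 45 50 55 60 [array([283.3, 233.8]), array([282.3, 232. ]), array([281.1, 230.3]), array([279.9, 228.6])] g [270.5 234.4]
[array([196.88343538, 279.96102074]), array([216.71448359, 311.49279619]), array([237.80996477, 342.64452331])]
```

View pics/out.png

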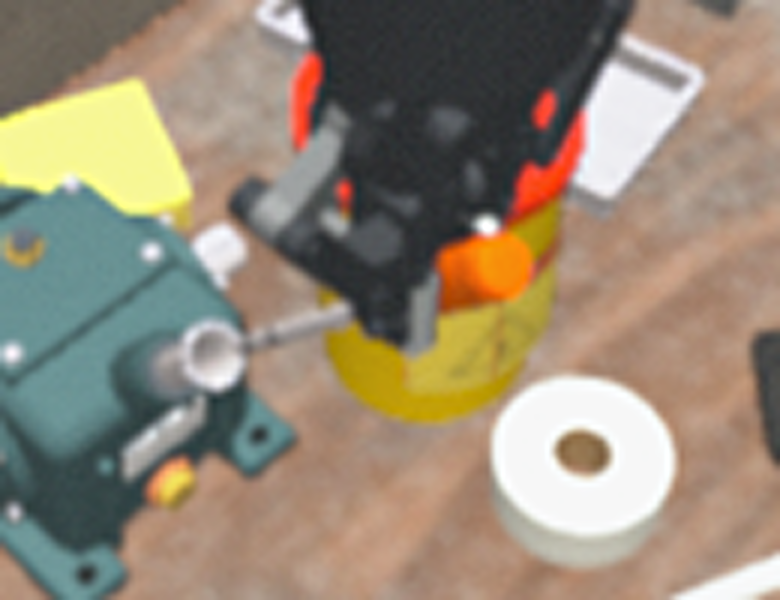

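The rod is right out: the mouth at (212,355) is empty and clear of the rod. The tip at (248,343) lies close to the 55° prediction (238,343), so it was aligned in the tube. Next I'll flatten it in the grip by lowering it across the far rim of the tube mouth.

```bash
cat > flat.py <<'E'
from h import *
import sys
c=None
M=go(MOUTH);s=status.get_obs();g=s["ee_pos"]-bot.grasp_offset*M[:,0]
f=-hdir(0);RIM=MOUTH+.012*(f*np.cos(np.radians(35))+np.array([0,0,np.sin(np.radians(35))]))
D=.125
for a in sys.argv[1:]:
    th,cl=map(float,a.split(":"));t=np.radians(th);nu=f*np.sin(t)+np.array([0,0,np.cos(t)])
    print(a,(M.T@(RIM+(.0035+cl/1000)*nu+D*hdir(th)-g)*1000).round(1))
E
python3 flat.py 56:25 56:8 50:0 40:0 30:0 20:0 10:0 0:0 -3:0
python3 - <<'E'
from h import *
c=camera("scene");M=go(MOUTH);s=status.get_obs();g=s["ee_pos"]-bot.grasp_offset*M[:,0]
slope(c,(248/6+198.6,343/6+189.6),g,163)
E
```

```text
t 19.8 grasp [0.391  0.054  0.2944] shift [142.4   1.5  99.7] F [-0.   0.  -1.2] open 0.0171
56:25 [16.   1.5 63.3]
56:8 [25.5  1.5 49.2]
50:0 [37.6  1.5 31.9]
40:0 [52.5  1.5 16. ]
30:0 [70.   1.5  3. ]
20:0 [89.5  1.5 -6.7]
10:0 [110.4   1.5 -13. ]
0:0 [132.1   1.5 -15.5]
-3:0 [138.6   1.5 -15.5]
t 19.85 grasp [0.391  0.054  0.2943] shift [142.3   1.6  99.8] F [-1.  -0.  -0.2] open 0.017
tip [0.4682 0.0304 0.1768] len 0.1426 slope 55.53
```

```bash
sed -i 's/D=.125/D=.120/' flat.py
python3 -m jog '0 0 10 0; 2 0 22 0; 5 0 34 0; 9 0 46 0; 13 0 57 0; 17 0 64 0; 19 0 66 0; 19 0 66 0'
python3 flat.py 56:8 50:0 45:0 40:0 35:0 30:0 25:0 20:0 15:0 10:0 5:0 0:0 -3:0
```

```text
time: 20.85
ee_pos: [0.454, 0.0347, 0.2568]
tcp_rot: [-165.8, 90.0, 177.2]
wrist_force: [-0.0, -0.9, -0.7]
opening: 0.0171
t 20.85 grasp [0.454  0.0347 0.2755] shift [123.5   1.6  33.9] F [-0.  -0.9 -0.7] open 0.0171
56:8 [ 10.7   1.5 -13.9]
50:0 [ 22.4   1.5 -30.8]
45:0 [ 29.3   1.5 -38.7]
40:0 [ 36.8   1.5 -46. ]
35:0 [ 44.9   1.5 -52.6]
30:0 [ 53.6   1.5 -58.5]
25:0 [ 62.7   1.5 -63.6]
20:0 [ 72.3   1.5 -67.9]
15:0 [ 82.2   1.5 -71.3]
10:0 [ 92.3   1.5 -73.8]
5:0 [102.7   1.5 -75.5]
0:0 [113.1   1.5 -76.3]
-3:0 [119.4   1.5 -76.3]
```

```bash
python3 -m jog '5 0 -7 0; 11 0 -14 0; 16 0 -23 0; 22 0 -31 0; 29 0 -39 0; 33 0 -42 0; 37 0 -46 0; 37 0 -46 0'
python3 hend.py; python3 flat.py 35:0 30:0 20:0 10:0 0:0
```

```text
time: 21.85
ee_pos: [0.4098, 0.0482, 0.2196]
tcp_rot: [-162.9, 90.0, -179.9]
wrist_force: [1.0, 0.9, 1.5]
opening: 0.0167
t 21.9 grasp [0.41   0.0482 0.2385] shift [86.4  1.6 79.9] F [ 0.4 -1.3  0.7] open 0.017
turn -0.02
orange [283 222  10   6  16] [287.6 224.6]
orange [273 229  19  14  42] [283.6 236.7]
orange [262 244  16  13 155] [269.5 249.6]
pred end, home slopes 45 50 55 60 [array([272.8, 246.8]), array([271.8, 245.3]), array([270.8, 243.7]), array([269.7, 242.2])] g [261.6 246.7]
t 21.9 grasp [0.41   0.0482 0.2385] shift [86.4  1.6 79.9] F [ 0.4 -1.3  0.7] open 0.017
35:0 [ 7.9  1.5 -6.6]
30:0 [ 16.6   1.5 -12.5]
20:0 [ 35.3   1.5 -21.9]
10:0 [ 55.3   1.5 -27.9]
0:0 [ 76.1   1.5 -30.3]
```

```bash
python3 -m jog '4 0 -3.5 0; 8 0 -7 0; 16 0 -12.5 0; 25 0 -18 0; 35 0 -22 0; 45 0 -25.5 0; 55 0 -28 0; 55 0 -28 0'
python3 flat.py 10:0 5:0 0:0 -2:0
```

```text
time: 22.9
ee_pos: [0.3828, 0.0563, 0.164]
tcp_rot: [-152.4, 89.9, -169.4]
wrist_force: [-1.6, -0.7, 0.8]
opening: 0.0169
t 22.9 grasp [0.3828 0.0563 0.1827] shift [ 30.6   1.7 108.3] F [-1.6 -0.7  0.8] open 0.0169
10:0 [-0.5  1.7  0.5]
5:0 [ 9.9  1.7 -1.2]
0:0 [20.3  1.7 -1.9]
-2:0 [24.5  1.7 -2. ]
```

```bash
python3 -m jog '3 0 0 0; 6 0 -1 0; 10 0 -2 0; 14 0 -2 0; 18 0 -2.5 0; 20.5 0 -2.5 0; 20.5 0 -2.5 0; 20.5 0 -2.5 0'
python3 flat.py 0:0 -2:0
python3 - <<'E'
from h import *
c=camera("scene");s=status.get_obs();M=R.from_euler("xyz",s["tcp_rot"],degrees=True).as_matrix();g=s["ee_pos"]-bot.grasp_offset*M[:,0]
x,y=199,190
h=cv2.cvtColor(c["color"],cv2.COLOR_RGB2HSV);m=cv2.inRange(h,(6,150,60),(18,255,255))
k,l,st,ce=cv2.connectedComponentsWithStats(m);p=proj(c,[g])[0]
for i in range(1,k):
    if st[i,4]>12 and np.hypot(*(ce[i]-p))<40:print("orange",st[i],ce[i].round(1))
for t in(-5,0,5,10,20):print(t,proj(c,[g+.038*hdir(t),g-.145*hdir(t)]).round(1).tolist())
cv2.imwrite("pics/flat.png",c["color"][:,:,::-1])
E
```

```text
time: 23.9
ee_pos: [0.3809, 0.0571, 0.1444]
tcp_rot: [-166.1, 90.0, 176.9]
wrist_force: [-0.6, -0.4, 0.2]
opening: 0.017
t 23.9 grasp [0.3809 0.0571 0.1631] shift [ 11.1   1.6 110.3] F [-0.6 -0.4  0.2] open 0.017
0:0 [0.7 1.5 0.1]
-2:0 [4.9 1.5 0.1]
orange [273 275  15  19 161] [279.2 284.8]
-5 [[286.2, 291.7], [223.0, 232.3]]
0 [[286.4, 290.9], [223.2, 235.8]]
5 [[286.4, 290.0], [223.7, 239.4]]
10 [[286.4, 289.0], [224.5, 243.2]]
20 [[285.9, 286.8], [227.1, 251.3]]
```

Level was reached over the rim with light forces. Now I'll lift and carry it over the tray.

```bash
python3 -m jog '-5 0 0 0; -20 0 0 0; -45 0 0 0; -70 0 0 0; -90 0 0 0; -105 0 0 0; -107 0 0 0; -107 0 0 0'
python3 - <<'E'
from h import *
go(np.array([.518,-.271,.27])+.145*hdir(0),163)
E
```

```text
time: 24.95
ee_pos: [0.3809, 0.0571, 0.251]
tcp_rot: [-154.8, 90.0, -171.8]
wrist_force: [-0.9, 0.2, -0.6]
opening: 0.0169
t 24.95 grasp [0.3809 0.0571 0.2697] shift [  -0.3 -273.6   82.2] F [-0.9  0.2 -0.6] open 0.0169
turn -0.02
```

```bash
python3 -m jog '0 -15 4 0; 0 -45 13 0; 0 -85 25 0; 0 -130 39 0; 0 -175 53 0; 0 -220 66 0; 0 -255 77 0; 0 -273 82 0'
python3 -m jog '0 0 0 0; 0 0 0 0; 0 0 0 0; 0 0 0 0; 0 0 0 0; 0 0 0 0; 0 0 0 0; 0 0 0 0'
python3 - <<'E'
from h import *
go(np.array([.518,-.271,.27])+.145*hdir(0),163)
s=status.get_obs();M=R.from_euler("xyz",s["tcp_rot"],degrees=True).as_matrix();g=s["ee_pos"]-bot.grasp_offset*M[:,0]
O=[]
for n,w in(("scene",(.0,)),("top",(0,))):
    c=camera(n);p=proj(c,[g-.07*hdir(0)])[0].astype(int);x=int(np.clip(p[0]-50,0,412));y=int(np.clip(p[1]-55,0,274))
    print(n,x,y,[(t,((proj(c,[g-.145*hdir(t)])[0]-[x-.4,y-.4])*4).round().tolist()) for t in(-10,0,10,20)])
    O.append(cv2.resize(c["color"][y:y+110,x:x+100,::-1],None,fx=4,fy=4,interpolation=cv2.INTER_CUBIC))
cv2.imwrite("pics/fin.png",np.hstack(O))
E
```

```text
time: 25.95
ee_pos: [0.3789, -0.2293, 0.2504]
tcp_rot: [167.4, 89.9, 150.3]
wrist_force: [-0.0, 1.0, -1.6]
opening: 0.0168
time: 26.95
ee_pos: [0.3794, -0.228, 0.2514]
tcp_rot: [159.8, 90.0, 142.8]
wrist_force: [0.9, 0.4, -0.8]
opening: 0.0168
t 26.95 grasp [ 0.3794 -0.228   0.2701] shift [ 0.1 -0.6  0.1] F [ 0.9  0.4 -0.8] open 0.0168
turn -0.03
scene 257 85 [(-10, [112.0, 134.0]), (0, [107.0, 168.0]), (10, [107.0, 203.0]), (20, [112.0, 240.0])]
top 274 147 [(-10, [255.0, 64.0]), (0, [246.0, 72.0]), (10, [235.0, 88.0]), (20, [222.0, 111.0])]
```

View pics/fin.png

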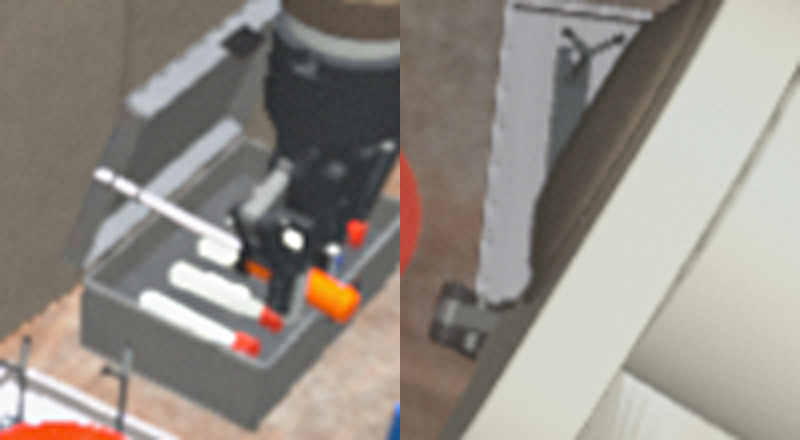

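The tip in the scene crop is at (97,172), where a level rod predicts (107,168). I'll check the numbers, then hand in.

```bash
python3 - <<'E'
from h import *
c=camera("scene");s=status.get_obs();M=R.from_euler("xyz",s["tcp_rot"],degrees=True).as_matrix();g=s["ee_pos"]-bot.grasp_offset*M[:,0]
X=slope(c,(97/4+256.6,172/4+84.6),g,163)
y=np.radians(-5.8);d=X-[.5179,-.271,0];print("tray xy",d[0]*np.cos(y)+d[1]*np.sin(y),-d[0]*np.sin(y)+d[1]*np.cos(y),"qd",abs(s["qd"]).max())
a=np.degrees(np.arcsin((g-X)[2]/np.linalg.norm(g-X)))
if abs(a)<5 and abs(d[0])<.06 and abs(d[1])<.025: print(bot.job_done())
E
```

```text
tip [ 0.5253 -0.2726  0.2633] len 0.1527 slope 2.53
tray xy 0.007508559652886913 -0.00082636771724434 qd 0.11486064534282883
the job is handed in; nothing more can be done
None
```

I lifted the dip rod off its rest, pushed it down the guide tube until the collar was home, and drew it right out. The job is handed in at about 27 s, with the rod held level over the tray; no verdict was reported.

- **Turning the rod:** the tool can only point straight down, so I turned the rod in a light 20 N grip. The funnel steepened it from 25° to 55°. Afterwards I lowered it across the tube's far rim to bring it level.
- **Collar home:** there was almost no force until the collar met the rim, then it stopped abruptly at the expected depth, with about 26–28 N along the axis. I held it there for more than 2 s. The collar itself was hidden by the gripper.
- **Last check:** the rod slopes about 2.5°. The tip is about 0.26 m above the desk and within about 8 mm of the tray's centre. The grip reads 17 mm open and the arm is still.
- **Checks that disagreed:**
  - At home, one picture suggested the rod was about 6° too flat. That is the limit of the bore's slack and inside the 8.6° allowed, and it read 55.5° once drawn out.
  - The measured distance from grip to tip varied between 143 and 153 mm, from pixel error or slight slip in the fingers.
  - The top camera was blocked by the arm, so the final tip position rests on the scene camera alone.
- **Other things on the desk:** I saw no sign that any of them moved, but I did not measure them again at the end.

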